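# Roll a column into a vee cradle, seat it and clamp it

## Robot

A 6-joint arm with a two-finger parallel gripper is mounted at the origin on a cart in front of the work surface, level with it; the furniture and walls round the work are solid. World frame = base frame: x ahead of the robot, y to its left, z up, the work surface at z = 0. Lengths are in m, angles in rad, forces in N, time in s.
With the tool pointing down it reaches from about 0.25 to 0.8 m from the base axis. Payload 3.9 kg.
Tool frame: the origin (TCP) lies midway between the tips of the shut fingers; the grasp point (between the pads) lies 19 mm behind it; z points along the fingers, y is the line along which they close (so a half turn about z gives the same grasp; the last joint's range is limited). The gripper opens to 85 mm and grips with 20 to 120 N. Pads are 22 mm wide; open, the fingers measure 114 mm over their backs; the gripper's body (76 mm by 85 mm) begins 54 mm behind the grasp point. The pads swing forward as they close: fully open they stand 13 mm farther back than shut.
Start: joints at [1.315, 0.26, -0.138, 1.173, 0, 1.571], TCP at [0.133, 0.508, 0.231] pointing down, gripper open.
Joint ranges: [-2.78, 2.78], [-0.83, 1.72], [-1.28, 1.37], [-1.9, 2.12], [-1.57, 1.48], [-3.14, 3.14]. Speed limits (rad/s): [2.57, 2.57, 3.14, 3.14, 3.14, 3.14].

## Interface

Orientations are given as a 3x3 rotation matrix whose columns are the frame's x, y, z axes.
In Python, from station import r, read_camera, hand_in, models gives the robot as it stands.
- The arm moves only by the tool step_arm, never from a script. Its argument "targets" is a list that holds one entry, the list of rows, each a list of 7 numbers: the shift along the tool's x, y, z in mm, then the turn, a rotation vector about the tool's x, y, z in rad, then the opening, from -1 (shut) to 1 (fully open). In form: [[[tx, ty, tz, wx, wy, wz, claw], ...]]. A call has exactly 10 rows; each row shifts and turns the commanded pose from where the row before left it, along the tool's axes as they then stand; what a row does not reach is not made up. A row lasts 1/10 s, in which the tool goes at most 50 mm and 8.59 degrees, less where a joint would pass 70% of its speed; a pose out of reach is approached as far as the arm can. A call is refused whole if a number of a shift passes 50 or a number of a turn 0.15, either way. A call with a gripper value outside its range is refused whole. The fingers move at their own pace and stop on an object; "newtons" is the grip in N (left out, the last holds). Time passes only in rows, so rows that do not move let the fingers close, or fill a call up. It gives the time, the measured TCP pose, the force, the opening and the grip force at its end, in the units of the state.
- r.state(): the state, without advancing time (a new reading comes with each control period).
- read_camera(name): name is "scene" or "top" or "wrist"; returns a dict with "image" (384x512x3 uint8, blue, green, red), "range_z" (384x512 float32, m along the optical axis (not along the pixel's ray), 0 where there is no reading), "intrinsics" (3x3 intrinsics, pixels), "k1" (the pictures are not rectified: a ray, as slopes to the right and down, at radius r is drawn at 1 + k1 r^2 times it, then the intrinsics apply), "T" (4x4, takes a point from camera to world coordinates). Camera axes: x right, y up, looking along -z (the intrinsics and any distortion apply to the point x, -y, -z); pixel columns grow to the right and rows downward; lengths in m; the calibration is good to about 2 mm. A picture is of the moment at which its call begins.
- hand_in(): hands the job in; it is judged then, once.
Trained networks look in a picture, given as the dict that the camera call returned (one of the last four; its "shot" number tells which), for a name from the list of things; names that differ only in an ending like _2 or _b are one class to them, and where a whole thing is asked for, a point or a joint stands for the part that bears it (a point fixed in the world has none). Each returns a list of dicts, best first, with "p" (0 to 1); they miss things now and then, are a little off and sometimes report something else, mostly with a low value. They report only what shows in the picture. A call takes as long as a camera call. They do not tell look-alikes from the thing itself.
- models.look_for(picture, target): "bbox" ([left, top, width, height] in pixels, round what is visible of it).
- models.masks_of(picture, target): "pixels" (384x512 bool, what is visible of it) and "bbox" ([left, top, width, height] in pixels, round what is visible of it).
The state is a dict: "time_s": time; "joint_positions": joint angles; "joint_velocities": joint speeds; "joint_torque": joint torques, N m; "tool_pos": TCP position; "eef_rot": TCP orientation; "wrist_force": force on the tool from outside, world axes, zero at the start; "torque": the same for the moment, N m; "finger_gap": finger opening in m; "grasp_force": force on a finger pad.
Only numpy, scipy, OpenCV 4.12 (cv2) and the standard library are available. Lean on these libraries where they do the work, as an engineer would, in place of code of your own. Each camera call takes 0.05 s, during which the arm holds its last target. There are 200 camera calls.

## Task

Roll the steel column along the tray, without picking it up, and into the vee of the fixture so that it settles there, then slide it along the vee until its end bears firmly on the end stop (a push of 3 N or more that reaches the stop). Then swing the clamp arm down and press until its rubber pad bears on the column with about 15 N; neither the stop nor the pad may ever press on the column with more than 25 N. Leave the column seated, against the stop and clamped, let go of everything, and do not disturb the reagent bottle beside the fixture.

Things in the scene. Friction and masses are not known exactly. Their poses are not given: they have to be found in the camera images.
- fixture: Aluminium and steel fixture fixed to the worktop, 200 x 190 x 72 mm without its arm. Origin on the worktop under the bottom line of its 90 degree vee; own y along the vee, x from the tray (robot's side) across the vee to the clamp hinge, z up. All offsets below are in this frame, in mm.
- tray_top (a point): Middle of the flat tray's top at x -66, y -10, z 36. The tray spans x -116 to -14 and y -105 to 85. A guard 3 mm high runs along its outer edge (x -118); its inner edge is the near lip of the vee (x -14, z 36), over which the column drops in.
- vee_seat (a point): Point on the seated column's axis below the clamp pad: x 0, y 0, z 43.2. The vee's bottom line is at x 0, z 22; its far wall rises to x 24, z 46; it is open at the -y end. Across its +y end stands the adjustable end stop, a block 34 mm wide, 15 thick, up to z 60, with a thumbscrew on top to z 71; its face is set somewhere from y 52 to 68, not measured: find it by contact.
- clamp_hinge (a point): Middle of the clamp arm's hinge axis, x 60, y 0, z 67; the axis runs along the fixture's y. The two hinge lugs reach up to z 72.
- column: Plain steel cylinder (packed column), diameter 30 mm, length 120 mm, about 0.28 kg, starts lying on the fixture's tray, free to roll, roughly parallel to the vee, its +y end clear of the end stop. Own y is its length; origin at its centre. Sliding it in the vee takes about 1.5 to 4 N against friction.
- column_center (a point): Centre of the steel column, on its axis half-way along. Against the end stop it is 60 mm from the stop's face.
- clamp_arm (a joint): Angle of the clamp arm about its hinge, rad. 0 is level, which is where the pad meets the seated column; grows as the arm is raised and swung away from the tray; starts at 1.6 to 2.0 (upright or leaning back). Stiff hinge: stays where it is left; 1 to 2 N at the handle moves it. The arm is a flat steel bar, 120 x 16 x 10 mm.
- clamp_handle (a point): Middle of the round cross bar (diameter 12 mm, 100 mm long, along the fixture's y) at the free end of the clamp arm, 120 mm from the hinge axis; grip or press it 20 to 45 mm from its middle. At angle q it is at x = 60 - 120 cos q, y = 0, z = 67 + 120 sin q mm of the fixture. The pad, half as far out, gets twice the press at the handle, less 1 to 3 N of hinge friction.
- clamp_pad_face (a point): Rubber pad, 20 x 22 x 4 mm, on the underside of the clamp arm, 60 mm from the hinge. This point is the middle of its pressing face.
- bottle_center (a point): Middle, half-way up, of a white reagent bottle with a blue cap (diameter 45 mm, 91 mm high) that stands free on the worktop beyond the end stop. To be left alone.
Not all that is in view belongs to the job. Leave any turquoise look-alike of the column alone.

How it is judged:
By the outcome, as a careful person would: the job done as asked, in the order asked, and still so for the second after the job is handed in, with the robot touching nothing.
It also fails if it takes over 67 s, if anything falls off the work surface, if the arm or the gripper's body presses on something with over 40 N, if the wrist force passes 120 N, or if a joint passes its speed limit or range.

## Working session

There is one attempt and no reset: what is moved stays moved. The work goes in short steps, Python scripts to look and compute and a tool call to move; the robot and the scene stay as the last step left them, time stands still between calls to the robot, and variables do not carry over. Pictures are saved under pics/ and viewed, at most 10 in all, crops included, and the job is handed in when it is done.

Besides the shell and the picture viewer there is one more tool, called after ">>>" as name([rows], argument=value, ...), one row to a line, values as JSON. step_arm: Moves the arm, as the interface text tells. Its arguments: {"type":"object","properties":{"targets":{"type":"array"},"newtons":{"type":"number"}},"required":["targets"]}

```bash
ls; mkdir -p pics
cat > h.py <<'E'
import numpy as np, cv2
from station import r, read_camera, hand_in, models
def ray(p,uv):
    K=p["intrinsics"];k=p["k1"];uv=np.atleast_2d(uv).astype(float)
    d=(uv-[K[0][2],K[1][2]])/[K[0][0],K[1][1]]
    s=d.copy()
    for _ in range(20): s=d/(1+k*(s**2).sum(1,keepdims=True))
    return np.c_[s[:,0],-s[:,1],-np.ones(len(s))]
def pts(p,uv,z=None):
    """world points from pixels (u,v): depth, or plane world z"""
    uv=np.atleast_2d(uv);R=ray(p,uv);T=np.array(p["T"])
    if z is None:
        i=np.round(uv).astype(int);d=p["range_z"][i[:,1],i[:,0]]
        return (R*d[:,None])@T[:3,:3].T+T[:3,3]
    D=R@T[:3,:3].T;t=(z-T[2,3])/D[:,2]
    return T[:3,3]+D*t[:,None]
def maskpts(p,m):
    v,u=np.nonzero(m&(p["range_z"]>0));return pts(p,np.c_[u,v])
E
python3 - <<'E'
from h import *
ims=[]
for n in("scene","top"):
    p=read_camera(n);ims.append(p["image"])
    print(n,np.round(p["T"],3).tolist())
    for t in("fixture","column","clamp_arm","clamp_handle","bottle_center"):
        for o in models.masks_of(p,t)[:3]:
            q=maskpts(p,o["pixels"])
            print(n,t,round(o["p"],2),np.round(o["bbox"]),len(q),np.round(np.median(q,0),3) if len(q) else None, np.round(q.max(0),3) if len(q) else None)
    cv2.imwrite(f"pics/{n}0.png",p["image"])
E
```

```text
pics
scene [[0.699, 0.473, -0.536, -0.188], [-0.715, 0.458, -0.529, -0.698], [-0.004, 0.753, 0.658, 0.921], [0.0, 0.0, 0.0, 1.0]]
scene fixture 0.63 [214. 135.  93. 115.] 3775 [ 0.523 -0.038  0.036] [0.83  0.173 0.192]
scene column 0.8 [232. 201.  42.  25.] 419 [ 0.471 -0.063  0.06 ] [ 0.507 -0.003  0.07 ]
scene column 0.8 [267. 271.  50.  33.] 563 [ 0.373 -0.277  0.025] [ 0.407 -0.216  0.033]
scene column 0.64 [320. 227.  22.  42.] 474 [ 0.544 -0.268  0.024] [ 0.62  -0.207  0.033]
scene clamp_arm 0.87 [265. 126.  35.  59.] 427 [ 0.624 -0.014  0.149] [0.848 0.226 0.192]
scene clamp_handle 0.59 [267. 133.  33.  46.] 413 [ 0.623 -0.014  0.147] [0.857 0.185 0.192]
scene bottle_center 0.94 [226. 160.  11.  23.] 351 [0.557 0.115 0.057] [0.587 0.142 0.096]
scene bottle_center 0.51 [267. 129.  33.  56.] 418 [ 0.623 -0.014  0.151] [0.83  0.142 0.192]
top [[0.024, 0.998, -0.054, 0.454], [-0.999, 0.022, -0.027, -0.04], [-0.026, 0.055, 0.998, 0.932], [0.0, 0.0, 0.0, 1.0]]
top fixture 0.71 [225. 120.  88. 111.] 6249 [ 0.541 -0.03   0.037] [0.695 0.07  0.192]
top fixture 0.59 [254. 192.  52.  23.] 611 [ 0.478 -0.062  0.063] [ 0.505 -0.001  0.069]
top column 0.81 [343. 152.  43.  42.] 648 [ 0.553 -0.26   0.026] [ 0.604 -0.209  0.035]
top column 0.74 [340. 239.  54.  20.] 645 [ 0.38  -0.269  0.026] [ 0.401 -0.211  0.036]
top column 0.67 [249. 195.  59.  26.] 639 [ 0.478 -0.06   0.063] [0.505 0.001 0.069]
top clamp_arm 0.88 [233. 118.  50.  36.] 606 [ 0.63  -0.014  0.182] [0.698 0.039 0.192]
top clamp_arm 0.57 [227. 116.  89. 112.] 6322 [ 0.54  -0.031  0.037] [0.692 0.071 0.192]
top clamp_handle 0.86 [233. 116.  54.  36.] 535 [ 0.629 -0.015  0.185] [0.698 0.037 0.192]
top bottle_center 0.87 [190. 156.  22.  19.] 293 [0.563 0.118 0.071] [0.587 0.144 0.095]
```

Run:
```python
import cv2,numpy as np
a=cv2.imread("pics/top0.png")[100:270,170:410];b=cv2.imread("pics/scene0.png")[110:310,200:360]
a=cv2.resize(a,None,fx=2,fy=2,interpolation=cv2.INTER_CUBIC); a=cv2.resize(a,(480,340))
b=cv2.resize(b,(320,400),interpolation=cv2.INTER_CUBIC)
c=np.zeros((400,800,3),np.uint8);c[:340,:480]=a;c[:,480:]=b
cv2.imwrite("pics/c0.png",c)
```

```text
(no output)
```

View pics/c0.png

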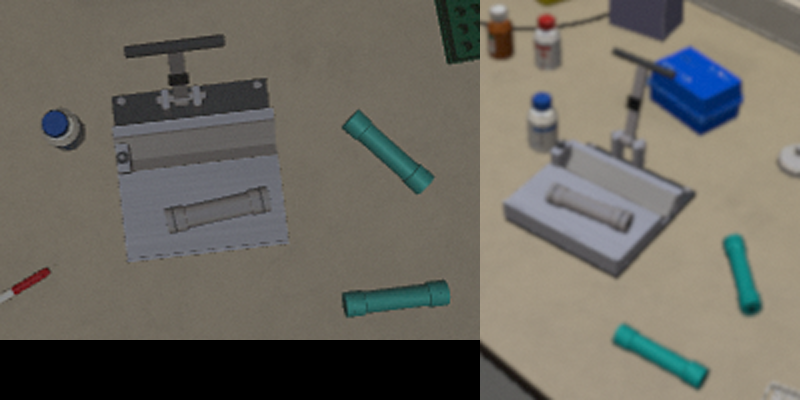

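```bash
cat > fit.py <<'E'
from h import *
from scipy.optimize import minimize
def fr(P,f):
    c,s=np.cos(f[2]),np.sin(f[2]);d=P[:,:2]-np.array(f[:2])
    return np.c_[d@[c,s],d@[-s,c]]
def model(x,y):
    h=np.where(x<-14,.036e3,22+np.abs(x)); h=np.where(x<-116,39,h)
    h=np.where((x>24),np.nan,h)
    return np.where((x<-118)|(x>82)|(y<-105)|(y>85),0,h)
def fitfix(P,f0):
    P=P[(P[:,2]<.05)]
    def cost(f):
        q=fr(P,f)*1e3;h=model(q[:,0],q[:,1]);e=np.abs(P[:,2]*1e3-h-f[3]*1e3)
        e=np.where(np.isnan(e),4,e);return np.minimum(e,8).mean()
    best=None
    for y in(-.1,0,.1):
        m=minimize(cost,[f0[0],f0[1],f0[2]+y,0],method="Nelder-Mead",options=dict(initial_simplex=np.array([[f0[0],f0[1],f0[2]+y,0]]+[np.array([f0[0],f0[1],f0[2]+y,0])+d for d in np.diag([.015,.015,.08,.003])]),maxiter=2000))
        if best is None or m.fun<best.fun: best=m
    return best.x,best.fun
def w(f,v):
    v=np.array(v)/1e3;c,s=np.cos(f[2]),np.sin(f[2])
    return np.array([f[0]+c*v[0]-s*v[1],f[1]+s*v[0]+c*v[1],v[2]])
E
python3 - <<'E'
from fit import *
for n in("top","scene"):
    p=read_camera(n);v,u=np.mgrid[:384,:512];P=pts(p,np.c_[u.ravel(),v.ravel()])
    P=P[(p["range_z"].ravel()>0)&(abs(P[:,0]-.53)<.16)&(P[:,1]>-.19)&(P[:,1]<.095)]
    f,c=fitfix(P,[.555,-.03,.06]);print(n,np.round(f,4),c,len(P))
    q=fr(P,f)*1e3;s=(abs(q[:,1]-60)<3)
    for t in("tray",(-110,-90)),("far",(30,45)),("far2",(65,80)):
        k=(q[:,0]>t[1][0])&(q[:,0]<t[1][1])&(abs(q[:,1])<75);print(t[0],np.round(np.percentile(P[k,2]*1e3,[10,50,90]),1))
    for y0 in(-60,-30,20): print([round(float(np.median(P[(abs(q[:,1]-y0)<12)&(abs(q[:,0]-x)<4),2])*1e3),1) for x in range(-28,64,8)])
    o=[o for o in models.masks_of(p,"column")]
    for o in o:
        C=maskpts(p,o["pixels"]); C=C[C[:,2]>.05]
        if len(C)<100 or C[:,1].mean()<-.15: continue
        g=fr(C,f)*1e3; m=g.mean(0);a=np.linalg.svd(g-m)[2][0];t=(g-m)@a
        print("col",np.round(m),np.round(a,3),np.round(np.percentile(t,[1,99])),np.round(np.percentile(C[:,2],[50,95,99]),4))
    o=models.masks_of(p,"clamp_handle")[0]; C=maskpts(p,o["pixels"]); C=C[(C[:,2]>.17)&(abs(C[:,1])<.08)]
    g=fr(C,f)*1e3;print("handle",np.round(np.median(g,0)),np.round(g.min(0)),np.round(g.max(0)),np.percentile(C[:,2],[50,95]))
E
```

```text
top [ 0.5451 -0.0234  0.1404  0.0007] 1.6190866054770585 15237
tray [34.5 36.7 38.6]
far [41.5 43.7 45.7]
far2 [  9.2  11.8 139.8]
[37.1, 36.6, 34.7, 26.7, 26.3, 34.6, 42.8, 44.6, 44.5, 10.1, 11.1, 10.7]
[36.0, 36.4, 33.7, 27.0, 27.5, 33.7, 42.5, 44.3, 44.2, 12.3, 12.3, 11.5]
[36.8, 37.0, 33.8, 26.9, 26.5, 35.1, 42.6, 44.1, 43.5, 11.7, 42.6, 71.2]
handle [89.  1.] [ 82. -48.] [97. 48.] [0.18832753 0.19092806]
scene [ 0.5452 -0.0224  0.1257 -0.    ] 2.5328316346701176 8437
tray [33.8 36.2 42.7]
far [40.3 42.3 44.1]
far2 [  9.2 109.8 154. ]
[35.7, 36.0, 35.6, 24.7, 26.6, 33.4, 41.6, 42.2, 42.4, nan, nan, nan]
[36.4, 35.7, 34.3, 25.6, 27.3, 35.5, 42.9, 42.8, 42.3, 57.6, 53.6, 49.9]
[36.4, 36.9, 33.9, 26.1, 28.0, 34.7, 41.9, 42.8, 42.5, 51.2, 61.5, 47.5]
col [-78. -30.] [ 0.124 -0.992] [-61.  58.] [0.061  0.0665 0.068 ]
handle [86. -2.] [ 80. -50.] [92. 50.] [0.18549117 0.1900952 ]
  return _methods._mean(a, axis=axis, dtype=dtype,
  ret = ret.dtype.type(ret / rcount)
```

```bash
cat > go.py <<'E'
from fit import *
from scipy.spatial.transform import Rotation as Ro
F=[0.545,-0.023,0.133]
try: F=list(np.load("F.npy"))
except Exception: pass
def plan(x,y,z,yaw=0,flip=0,s=None):
    """TCP goal in fixture mm; tool z down, tool y along fixture +-y; prints shift in the tool axes and turn"""
    s=s or r.state(); R=np.array(s["eef_rot"]);a=F[2]+yaw
    yy=np.array([-np.sin(a),np.cos(a),0])*(-1 if flip else 1);zz=np.array([0,0,-1.]);G=np.c_[np.cross(yy,zz),yy,zz]
    d=(w(F,[x,y,z])-np.array(s["tool_pos"]))*1e3
    print("shift",np.round(R.T@d,1),"turn",np.round(Ro.from_matrix(R.T@G).as_rotvec(),3))
def where():
    s=r.state();q=fr(np.array([s["tool_pos"]]),F)[0]*1e3
    R=np.array(s["eef_rot"]);c,sn=np.cos(F[2]),np.sin(F[2]);A=np.array([[c,sn,0],[-sn,c,0],[0,0,1]])
    print("t",s["time_s"],"tcp fix",np.round(q,1),round(s["tool_pos"][2]*1e3,1),"F fix",np.round(A@np.array(s["wrist_force"]),2),"gap",s["finger_gap"])
    print("R fix",np.round(A@R,3).tolist());return s
E
python3 - <<'E'
from go import *
s=where();print(np.round(s["eef_rot"],3).tolist())
plan(-110,-30,200);plan(-110,-30,200,flip=1)
p=read_camera("top");v,u=np.mgrid[:384,:512];P=pts(p,np.c_[u.ravel(),v.ravel()]);P=P[p["range_z"].ravel()>0]
q=fr(P,F)*1e3
for a in range(60,260,40):print(a,[round(float(P[(abs(q[:,0]-a)<20)&(abs(q[:,1]-b)<20),2].max())*1e3) if ((abs(q[:,0]-a)<20)&(abs(q[:,1]-b)<20)).any() else None for b in range(-120,121,40)])
E
```

```text
t 0.9 tcp fix [-338.1  580.9] 231.3 F fix [ 0.85  0.38 -0.53] gap 0.0856232141514345
R fix [[-0.925, 0.379, -0.0], [0.379, 0.925, 0.0], [0.0, 0.0, -1.0]]
[[-0.967, 0.253, -0.0], [0.253, 0.967, 0.0], [0.0, 0.0, -1.0]]
shift [-442.7 -478.8   31.3] turn [ 0.    -0.    -0.389]
shift [-442.7 -478.8   31.3] turn [-0.    -0.     2.753]
60 [14, 45, 74, 163, 78, 18, 95]
100 [13, 12, 191, 192, 191, 11, 5]
140 [6, 6, 6, 5, 6, 5, 5]
180 [6, 5, 50, 5, 5, 5, 5]
220 [6, 6, 75, 76, 75, 74, 6]
```

>>> step_arm([
  [[0,0,0,0,0,-0.13,1],[0,0,0,0,0,-0.13,1],[0,0,0,0,0,-0.13,1],[-16,-44,0,0,0,0,1],[-16,-44,0,0,0,0,1],[-16,-44,0,0,0,0,1],[-16,-44,0,0,0,0,1],[-16,-44,0,0,0,0,1],[-16,-44,0,0,0,0,1],[-16,-44,0,0,0,0,1]],
])

```text
time_s: 1.95
tool_pos: [0.2855, 0.2161, 0.2316]
eef_rot: [[-0.991, -0.135, 0.001], [-0.135, 0.991, 0.001], [-0.001, 0.0, -1.0]]
wrist_force: [0.7, -0.8, 0.1]
finger_gap: 0.0855
grasp_force: 0.0
```

>>> step_arm([
  [[-16,-44,0,0,0,0,1],[-16,-44,0,0,0,0,1],[-16,-44,0,0,0,0,1],[-16,-44,0,0,0,0,1],[-16,-44,0,0,0,0,1],[-16,-44,0,0,0,0,1],[-16,-44,5,0,0,0,1],[0,0,15,0,0,0,1],[0,0,0,0,0,0,1],[0,0,0,0,0,0,1]],
])

```text
time_s: 2.95
tool_pos: [0.4365, -0.0723, 0.2112]
eef_rot: [[-0.991, -0.134, -0.002], [-0.134, 0.991, 0.0], [0.001, 0.001, -1.0]]
wrist_force: [-0.4, 0.2, -0.2]
finger_gap: 0.0854
grasp_force: 0.0
```

Run:
```python
from go import *
where()
p=read_camera("wrist");print(np.round(p["T"],3).tolist())
v,u=np.mgrid[:384,:512];P=pts(p,np.c_[u.ravel(),v.ravel()])
P=P[(p["range_z"].ravel()>0)]
q=fr(P,F)*1e3;k=(q[:,0]>-150)&(q[:,0]<110)&(abs(q[:,1]+10)<115);print(len(P),k.sum())
f,c=fitfix(P[k][::3],F);print("wrist",np.round(f,4),c)
for t in("column","clamp_handle","fixture"):
  for o in models.masks_of(p,t)[:3]:
    C=maskpts(p,o["pixels"]); 
    if t=="column": C=C[C[:,2]>.05]
    if len(C)<50: continue
    g=fr(C,f)*1e3; m=g.mean(0);a=np.linalg.svd(g-m,full_matrices=False)[2][0];tt=(g-m)@a
    print(t,round(o["p"],2),np.round(o["bbox"]),np.round(m),np.round(a,3),np.round(np.percentile(tt,[1,99])),np.round(np.percentile(C[:,2],[50,95,99]),4))
cv2.imwrite("pics/w1.png",p["image"])
```

```text
t 2.95 tcp fix [-114.1  -34.5] 211.2 F fix [-0.36  0.27 -0.23] gap 0.08538489348328643
R fix [[-1.0, -0.001, -0.001], [-0.001, 1.0, 0.001], [0.001, 0.001, -1.0]]
[[-0.134, -0.946, -0.296, 0.36], [0.991, -0.127, -0.041, -0.084], [0.001, -0.299, 0.954, 0.353], [0.0, 0.0, 0.0, 1.0]]
195817 70982
wrist [ 5.436e-01 -2.360e-02  1.416e-01 -5.000e-04] 1.3247253210686305
column 0.64 [201. 193. 122.  40.] [-76. -27.] [ 0.106 -0.994] [-58.  59.] [0.0619 0.0652 0.0659]
clamp_handle 0.98 [280. 323.  16.  29.] [56. -1.] [-0.234  0.972] [-8.  8.] [0.0757 0.0874 0.0881]
fixture 0.93 [185. 158. 193. 197.] [-32. -10.] [ 0.986 -0.164] [-98. 117.] [0.0355 0.0549 0.0753]
```

View pics/w1.png

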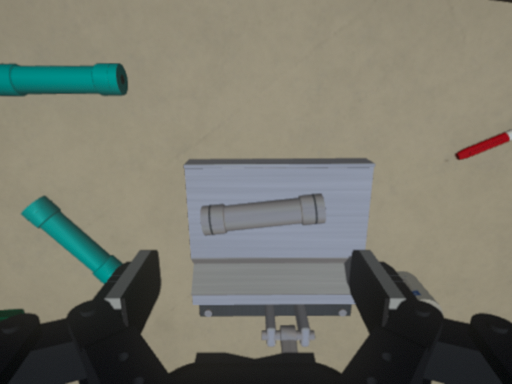

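Run:
```python
import numpy as np;np.save("F.npy",[0.5443,-0.0232,0.137])
from go import *
where();plan(-120,-28,33)
```

```text
t 3.15 tcp fix [-112.6  -33.5] 212.1 F fix [-0.2   0.17 -0.56] gap 0.08558092222663885
R fix [[-1.0, 0.001, 0.001], [0.001, 1.0, -0.0], [-0.001, -0.0, -1.0]]
shift [  7.6   5.6 179. ] turn [-0.     0.001 -0.001]
```

>>> step_arm([
  [[8,5,0,0,0,0,1],[0,0,35,0,0,0,1],[0,0,35,0,0,0,1],[0,0,35,0,0,0,1],[0,0,30,0,0,0,1],[0,0,20,0,0,0,1],[0,0,10,0,0,0,1],[0,0,10,0,0,0,1],[0,0,4,0,0,0,1],[0,0,0,0,0,0,1]],
])

```text
time_s: 4.15
tool_pos: [0.4289, -0.0686, 0.0325]
eef_rot: [[-0.991, -0.134, 0.0], [-0.134, 0.991, -0.0], [-0.0, -0.0, -1.0]]
wrist_force: [0.1, -0.3, -0.1]
finger_gap: 0.0854
grasp_force: 0.0
```

Run:
```python
from go import *
where()
p=read_camera("scene");cv2.imwrite("pics/s2.png",cv2.resize(p["image"][150:270,190:330],None,fx=4,fy=4,interpolation=cv2.INTER_CUBIC))
```

```text
t 4.15 tcp fix [-120.6  -29.2] 32.5 F fix [ 0.01 -0.35 -0.05] gap 0.08541870751206691
R fix [[-1.0, 0.003, 0.0], [0.003, 1.0, -0.0], [-0.0, -0.0, -1.0]]
```

View pics/s2.png

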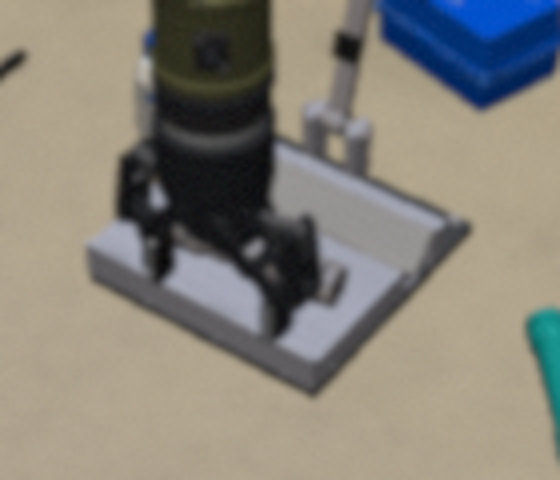

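>>> step_arm([
  [[-5,0,0,0,0,0,1],[-5,0,0,0,0,0,1],[-5,0,0,0,0,0,1],[-5,0,0,0,0,0,1],[-5,0,0,0,0,0,1],[-5,0,0,0,0,0,1],[-5,0,0,0,0,0,1],[-5,0,0,0,0,0,1],[-5,0,0,0,0,0,1],[-5,0,0,0,0,0,1]],
])

```text
time_s: 5.2
tool_pos: [0.4786, -0.062, 0.0323]
eef_rot: [[-0.991, -0.134, -0.0], [-0.134, 0.991, 0.0], [0.0, 0.0, -1.0]]
wrist_force: [-0.3, -0.4, 0.4]
finger_gap: 0.0853
grasp_force: 0.2
```

>>> step_arm([
  [[-4,0,0,0,0,0,1],[-4,0,0,0,0,0,1],[-4,0,0,0,0,0,1],[-4,0,0,0,0,0,1],[-3,0,0,0,0,0,1],[-3,0,0,0,0,0,1],[-3,0,0,0,0,0,1],[-3,0,0,0,0,0,1],[-3,0,0,0,0,0,1],[-3,0,0,0,0,0,1]],
])

```text
time_s: 6.2
tool_pos: [0.5122, -0.0574, 0.0323]
eef_rot: [[-0.991, -0.134, 0.0], [-0.134, 0.991, 0.0], [-0.0, -0.0, -1.0]]
wrist_force: [-1.1, -1.0, -0.3]
finger_gap: 0.0853
grasp_force: 0.0
```

```bash
cat > col.py <<'E'
from go import *
def col(n):
    p=read_camera(n)
    for o in models.masks_of(p,"column")[:4]:
        C=maskpts(p,o["pixels"])
        if len(C)<40: continue
        g=fr(C,F)*1e3; m=g.mean(0);
        if m[1]<-130: continue
        a=np.linalg.svd(g-m,full_matrices=False)[2][0];tt=(g-m)@a
        print(n,round(o["p"],2),np.round(o["bbox"]),np.round(m),np.round(a,3),np.round(np.percentile(tt,[1,99])),np.round(np.percentile(C[:,2],[50,95,99]),4))
    return p
E
python3 - <<'E'
from col import *
where()
for n in("top","scene"):
    p=col(n)
cv2.imwrite("pics/s3.png",cv2.resize(p["image"][150:270,190:330],None,fx=4,fy=4,interpolation=cv2.INTER_CUBIC))
E
```

```text
t 6.2 tcp fix [-36.4 -29.5] 32.3 F fix [-1.22 -0.89 -0.3 ] gap 0.08533449022448675
R fix [[-1.0, 0.003, 0.0], [0.003, 1.0, -0.0], [-0.0, -0.0, -1.0]]
scene 0.6 [252. 192.  37.  22.] [ -8. -22.] [ 0.038 -0.999] [-45.  75.] [0.049  0.0571 0.0916]
```

View pics/s3.png

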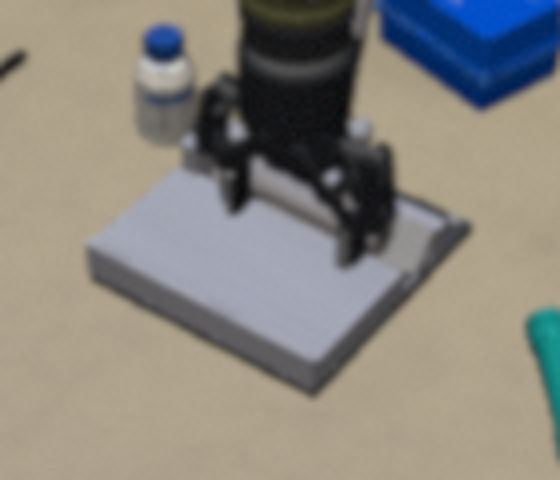

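>>> step_arm([
  [[8,0,0,0,0,0,1],[15,0,0,0,0,0,1],[0,0,-40,0,0,0,1],[0,0,-40,0,0,0,1],[0,-40,-20,0,0,0,1],[-25,-30,0,0,0,0,-1],[-25,-25,0,0,0,0,-1],[-8,0,0,0,0,0,-1],[0,0,0,0,0,0,-1],[0,0,0,0,0,0,-1]],
])

```text
time_s: 7.4
tool_pos: [0.5575, -0.1461, 0.1316]
eef_rot: [[-0.991, -0.134, -0.003], [-0.134, 0.991, 0.001], [0.003, 0.001, -1.0]]
wrist_force: [-0.8, -0.9, -0.8]
finger_gap: 0.0124
grasp_force: 0.0
```

Run:
```python
from col import *
where();col("top");col("scene");p=col("wrist");plan(-2,-122,42)
cv2.imwrite("pics/w4.png",p["image"])
```

```text
t 7.4 tcp fix [  -3.7 -123.6] 131.6 F fix [-0.89 -0.76 -0.83] gap 0.012377227788640916
R fix [[-1.0, 0.002, -0.003], [0.002, 1.0, 0.001], [0.003, 0.001, -1.0]]
top 0.56 [248. 168.  51.  17.] [ -0. -19.] [0.022 1.   ] [-58.  57.] [0.0551 0.0592 0.0602]
top 0.44 [228. 114.  82. 114.] [-14.  -6.] [-0.998  0.055] [-110.  104.] [0.0369 0.1835 0.1898]
wrist 0.66 [312. 180. 173.  41.] [ -4. -21.] [ 0.004 -1.   ] [-59.  60.] [0.0542 0.0576 0.0583]
shift [-0.6  2.  90.4] turn [ 0.    -0.    -0.002]
```

View pics/w4.png

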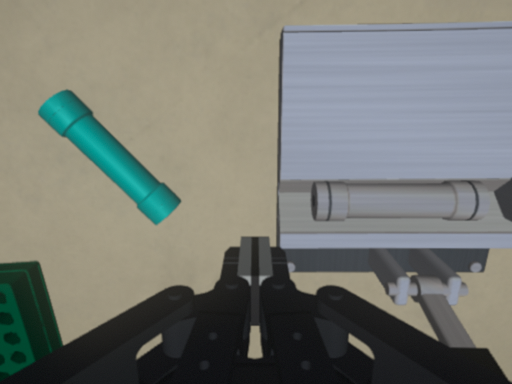

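>>> step_arm([
  [[0,0,0,0,0,0,-1],[0,0,30,0,0,0,-1],[0,0,30,0,0,0,-1],[0,0,20,0,0,0,-1],[0,0,9,0,0,0,-1],[0,5,0,0,0,0,-1],[0,5,0,0,0,0,-1],[0,5,0,0,0,0,-1],[0,3,0,0,0,0,-1],[0,0,0,0,0,0,-1]],
])

```text
time_s: 8.7
tool_pos: [0.5574, -0.1286, 0.0442]
eef_rot: [[-0.991, -0.135, 0.001], [-0.135, 0.991, -0.0], [-0.001, -0.0, -1.0]]
wrist_force: [-0.5, -0.6, 0.7]
finger_gap: 0.0001
grasp_force: 0.0
```

Run:
```python
from col import *
where();col("wrist")
```

```text
t 8.7 tcp fix [  -1.5 -106.2] 44.2 F fix [-0.59 -0.49  0.71] gap 5.684578332299223e-05
R fix [[-1.0, 0.002, 0.001], [0.002, 1.0, -0.0], [-0.001, -0.0, -1.0]]
wrist 0.93 [305. 227. 205.  60.] [ -6. -38.] [-0.001  1.   ] [-43.  47.] [0.0537 0.0572 0.058 ]
```

>>> step_arm([
  [[0,2,0,0,0,0,-1],[0,2,0,0,0,0,-1],[0,2,0,0,0,0,-1],[0,2,0,0,0,0,-1],[0,2,0,0,0,0,-1],[0,1,0,0,0,0,-1],[0,1,0,0,0,0,-1],[0,1,0,0,0,0,-1],[0,1,0,0,0,0,-1],[0,1,0,0,0,0,-1]],
])

```text
time_s: 9.8
tool_pos: [0.555, -0.1149, 0.0434]
eef_rot: [[-0.991, -0.133, 0.0], [-0.133, 0.991, -0.002], [-0.0, -0.002, -1.0]]
wrist_force: [0.3, -1.4, -0.0]
finger_gap: -0.0001
grasp_force: 1.2
```

>>> step_arm([
  [[0,0.5,0,0,0,0,-1],[0,0.5,0,0,0,0,-1],[0,0.5,0,0,0,0,-1],[0,0.5,0,0,0,0,-1],[0,0.5,0,0,0,0,-1],[0,0.5,0,0,0,0,-1],[0,0.5,0,0,0,0,-1],[0,0.5,0,0,0,0,-1],[0,0.5,0,0,0,0,-1],[0,0.5,0,0,0,0,-1]],
])

```text
time_s: 10.8
tool_pos: [0.5543, -0.1093, 0.0434]
eef_rot: [[-0.991, -0.134, 0.0], [-0.134, 0.991, -0.0], [-0.0, -0.0, -1.0]]
wrist_force: [0.8, -2.9, 0.9]
finger_gap: 0.0001
grasp_force: 1.4
```

Run:
```python
from col import *
where();col("wrist");col("top")
```

```text
t 10.8 tcp fix [ -1.9 -86.6] 43.4 F fix [ 0.4  -2.99  0.9 ] gap 0.00010889319038318281
R fix [[-1.0, 0.003, 0.0], [0.003, 1.0, -0.0], [-0.0, -0.0, -1.0]]
wrist 0.79 [281. 227. 228.  63.] [ -6. -22.] [-0.011 -1.   ] [-50.  51.] [0.0537 0.0572 0.058 ]
top 0.63 [243. 172.  36.  13.] [-0.  9.] [0.004 1.   ] [-38.  36.] [0.0549 0.0592 0.0607]
```

>>> step_arm([
  [[0,0.5,0,0,0,0,-1],[0,0.5,0,0,0,0,-1],[0,0.5,0,0,0,0,-1],[0,0.5,0,0,0,0,-1],[0,0.5,0,0,0,0,-1],[0,0.5,0,0,0,0,-1],[0,0.5,0,0,0,0,-1],[0,0.5,0,0,0,0,-1],[0,0.5,0,0,0,0,-1],[0,0.5,0,0,0,0,-1]],
])

```text
time_s: 12.0
tool_pos: [0.5535, -0.1043, 0.0433]
eef_rot: [[-0.991, -0.134, 0.0], [-0.134, 0.991, -0.0], [-0.0, -0.0, -1.0]]
wrist_force: [0.5, -3.4, 0.4]
finger_gap: -0.0003
grasp_force: 1.6
```

>>> step_arm([
  [[0,0.4,0,0,0,0,-1],[0,0.4,0,0,0,0,-1],[0,0.4,0,0,0,0,-1],[0,0.4,0,0,0,0,-1],[0,0.4,0,0,0,0,-1],[0,0.4,0,0,0,0,-1],[0,0.4,0,0,0,0,-1],[0,0.4,0,0,0,0,-1],[0,0.4,0,0,0,0,-1],[0,0.4,0,0,0,0,-1]],
])

```text
time_s: 13.0
tool_pos: [0.553, -0.1003, 0.0433]
eef_rot: [[-0.991, -0.134, -0.0], [-0.134, 0.991, -0.0], [0.0, -0.0, -1.0]]
wrist_force: [-0.1, -3.1, 0.5]
finger_gap: -0.0001
grasp_force: 1.7
```

>>> step_arm([
  [[0,0.4,0,0,0,0,-1],[0,0.4,0,0,0,0,-1],[0,0.4,0,0,0,0,-1],[0,0.4,0,0,0,0,-1],[0,0.4,0,0,0,0,-1],[0,0.4,0,0,0,0,-1],[0,0.4,0,0,0,0,-1],[0,0.4,0,0,0,0,-1],[0,0.4,0,0,0,0,-1],[0,0.4,0,0,0,0,-1]],
])

```text
time_s: 14.0
tool_pos: [0.5524, -0.0964, 0.0433]
eef_rot: [[-0.991, -0.134, -0.0], [-0.134, 0.991, -0.0], [0.0, -0.0, -1.0]]
wrist_force: [-0.1, -4.0, 1.0]
finger_gap: 0.0001
grasp_force: 1.7
```

>>> step_arm([
  [[0,0.4,0,0,0,0,-1],[0,0.4,0,0,0,0,-1],[0,0.4,0,0,0,0,-1],[0,0.4,0,0,0,0,-1],[0,0.4,0,0,0,0,-1],[0,0.4,0,0,0,0,-1],[0,0.4,0,0,0,0,-1],[0,0.4,0,0,0,0,-1],[0,0.4,0,0,0,0,-1],[0,0.4,0,0,0,0,-1]],
])

```text
time_s: 15.0
tool_pos: [0.5519, -0.0924, 0.0433]
eef_rot: [[-0.991, -0.134, -0.0], [-0.134, 0.991, -0.0], [0.0, -0.0, -1.0]]
wrist_force: [0.2, -4.0, 1.7]
finger_gap: -0.0001
grasp_force: 1.8
```

>>> step_arm([
  [[0,0.3,0,0,0,0,-1],[0,0.3,0,0,0,0,-1],[0,0.3,0,0,0,0,-1],[0,0.3,0,0,0,0,-1],[0,0.3,0,0,0,0,-1],[0,0.3,0,0,0,0,-1],[0,0.3,0,0,0,0,-1],[0,0.3,0,0,0,0,-1],[0,0.3,0,0,0,0,-1],[0,0.3,0,0,0,0,-1]],
])

```text
time_s: 16.0
tool_pos: [0.5515, -0.0894, 0.0433]
eef_rot: [[-0.991, -0.134, -0.0], [-0.134, 0.991, -0.0], [0.0, -0.0, -1.0]]
wrist_force: [0.2, -4.2, 1.3]
finger_gap: 0.0001
grasp_force: 1.8
```

Run:
```python
from col import *
where();col("wrist");col("top")
```

```text
t 16.0 tcp fix [ -1.9 -66.6] 43.3 F fix [-0.39 -4.23  1.32] gap 6.504032948886661e-05
R fix [[-1.0, 0.003, -0.0], [0.003, 1.0, -0.0], [0.0, -0.0, -1.0]]
wrist 0.91 [278. 224. 231.  66.] [-6. -2.] [-0.015 -1.   ] [-50.  52.] [0.0536 0.0572 0.0581]
top 0.56 [234. 173.  35.  15.] [-1. 33.] [-0.033  0.999] [-36.  34.] [0.0552 0.0593 0.0617]
top 0.38 [228. 118.  51. 112.] [15. 36.] [-0.95   0.314] [-106.  133.] [0.0381 0.1891 0.5047]
```

>>> step_arm([
  [[0,0.2,0,0,0,0,-1],[0,0.2,0,0,0,0,-1],[0,0.2,0,0,0,0,-1],[0,0.2,0,0,0,0,-1],[0,0.2,0,0,0,0,-1],[0,0.2,0,0,0,0,-1],[0,0.2,0,0,0,0,-1],[0,0.2,0,0,0,0,-1],[0,0.2,0,0,0,0,-1],[0,0.2,0,0,0,0,-1]],
])

```text
time_s: 17.2
tool_pos: [0.5514, -0.0886, 0.0434]
eef_rot: [[-0.991, -0.133, 0.0], [-0.133, 0.991, -0.003], [0.0, -0.003, -1.0]]
wrist_force: [0.1, -7.8, 1.1]
finger_gap: -0.0004
grasp_force: 3.6
```

>>> step_arm([
  [[0,0.2,0,0,0,0,-1],[0,0.2,0,0,0,0,-1],[0,0.2,0,0,0,0,-1],[0,0.2,0,0,0,0,-1],[0,0.2,0,0,0,0,-1],[0,0.2,0,0,0,0,-1],[0,0,0,0,0,0,-1],[0,0,0,0,0,0,-1],[0,0,0,0,0,0,-1],[0,0,0,0,0,0,-1]],
])

```text
time_s: 18.2
tool_pos: [0.5514, -0.0886, 0.0434]
eef_rot: [[-0.991, -0.132, 0.0], [-0.132, 0.991, -0.005], [0.0, -0.005, -1.0]]
wrist_force: [0.3, -10.4, -0.7]
finger_gap: -0.0003
grasp_force: 4.9
```

>>> step_arm([
  [[0,-6,0,0,0,0,-1],[0,-20,0,0,0,0,-1],[0,0,-45,0,0,0,-1],[0,0,-45,0,0,0,-1],[0,0,-45,0,0,0,-1],[0,0,-45,0,0,0,-1],[-40,0,-10,0,0,0,-1],[-40,20,0,0,0,0,-1],[-42,20,0,0,0,0,-1],[0,0,0,0,0,0,-1]],
])

```text
time_s: 19.2
tool_pos: [0.6741, -0.0515, 0.2311]
eef_rot: [[-0.99, -0.139, 0.001], [-0.138, 0.99, 0.005], [-0.002, 0.004, -1.0]]
wrist_force: [-0.9, -0.4, -0.6]
finger_gap: 0.0003
grasp_force: 0.0
```

Run:
```python
from col import *
where();p=col("scene")
o=models.masks_of(p,"clamp_handle")[0]; C=maskpts(p,o["pixels"]); g=fr(C,F)*1e3;k=(C[:,2]>.17)&(abs(g[:,1])<60)&(g[:,0]<110)
print("handle",o["p"],np.round(np.percentile(g[k],[2,50,98],axis=0)),np.percentile(C[k,2],[50,95]))
plan(118,-32,168)
```

```text
t 19.2 tcp fix [124.7 -45.7] 231.1 F fix [-0.95 -0.24 -0.58] gap 0.000306379236528187
R fix [[-1.0, -0.002, 0.001], [-0.002, 1.0, 0.004], [-0.002, 0.004, -1.0]]
scene 0.76 [239. 183.  42.  28.] [-7.  1.] [ 0.039 -0.999] [-65.  54.] [0.0517 0.0582 0.0599]
handle 0.75 [[ 82. -44.]
 [ 87.  -0.]
 [ 93.  44.]] [0.18558531 0.190425  ]
shift [ 1.4 16.6 64.3] turn [ 0.002 -0.002 -0.002]
```

>>> step_arm([
  [[4,14,0,0,0,0,-1],[0,0,30,0,0,0,-1],[0,0,30,0,0,0,-1],[0,0,3,0,0,0,-1],[-5,0,0,0,0,0,-1],[-8,0,0,0,0,0,-1],[-8,0,0,0,0,0,-1],[-8,0,-1,0,0,0,-1],[-8,0,-1,0,0,0,-1],[-8,0,0,0,0,0,-1]],
])

```text
time_s: 20.35
tool_pos: [0.7101, -0.0366, 0.1728]
eef_rot: [[-0.991, -0.134, 0.001], [-0.134, 0.991, -0.0], [-0.001, -0.0, -1.0]]
wrist_force: [0.1, -0.2, 0.1]
finger_gap: -0.0004
grasp_force: 0.0
```

Run:
```python
from col import *
where();p=read_camera("scene")
cv2.imwrite("pics/s5.png",cv2.resize(p["image"][90:240,190:340],None,fx=4,fy=4,interpolation=cv2.INTER_CUBIC))
```

```text
t 20.35 tcp fix [162.4 -35.9] 172.8 F fix [ 0.03 -0.18  0.06] gap -0.0003657296525775834
R fix [[-1.0, 0.003, 0.001], [0.003, 1.0, -0.0], [-0.001, -0.0, -1.0]]
```

View pics/s5.png

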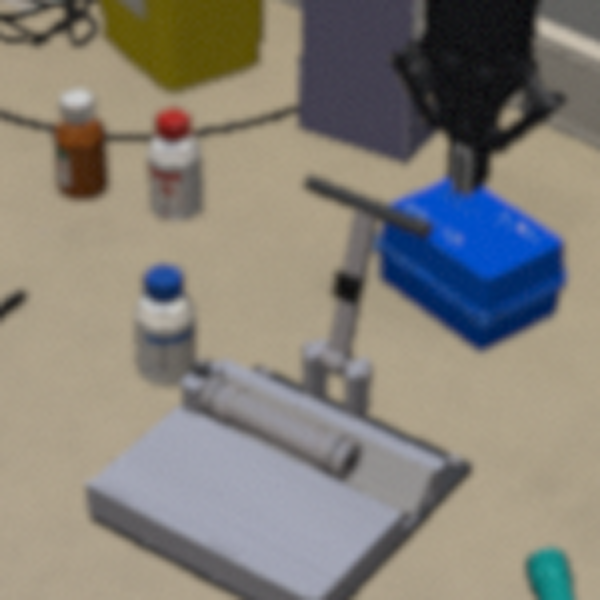

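>>> step_arm([
  [[20,2,1,0,0,0,-1],[20,0,1,0,0,0,-1],[8,0,1,0,0,0,-1],[7,0,0,0,0,0,-1],[6,0,0,0,0,0,-1],[6,0,0,0,0,0,-1],[6,0,0,0,0,0,-1],[6,0,0,0,0,0,-1],[6,0,0,0,0,0,-1],[6,0,0,0,0,0,-1]],
])

```text
time_s: 21.4
tool_pos: [0.6178, -0.047, 0.1692]
eef_rot: [[-0.991, -0.134, -0.0], [-0.134, 0.991, -0.0], [0.0, -0.0, -1.0]]
wrist_force: [1.7, -0.5, 0.4]
finger_gap: -0.0001
grasp_force: 0.6
```

Run:
```python
from col import *
where()
```

```text
t 21.4 tcp fix [ 69.6 -33.7] 169.2 F fix [ 1.64 -0.76  0.41] gap -0.00013441110609941172
R fix [[-1.0, 0.003, -0.0], [0.003, 1.0, -0.0], [0.0, -0.0, -1.0]]
```

>>> step_arm([
  [[8,0,0,0,0,0,-1],[8,0,0,0,0,0,-1],[8,0,2,0,0,0,-1],[8,0,3,0,0,0,-1],[8,0,4,0,0,0,-1],[8,0,3,0,0,0,-1],[8,0,5,0,0,0,-1],[8,0,5,0,0,0,-1],[5,0,4,0,0,0,-1],[0,0,0,0,0,0,-1]],
])

```text
time_s: 22.4
tool_pos: [0.5484, -0.0562, 0.1424]
eef_rot: [[-0.991, -0.133, -0.002], [-0.133, 0.991, 0.0], [0.002, 0.0, -1.0]]
wrist_force: [0.5, -1.0, 0.1]
finger_gap: 0.0001
grasp_force: 0.0
```

Run:
```python
from col import *
where()
```

```text
t 22.4 tcp fix [ -0.4 -33.3] 142.4 F fix [ 0.32 -1.04  0.12] gap 5.700635561955905e-05
R fix [[-1.0, 0.003, -0.002], [0.003, 1.0, 0.0], [0.002, 0.0, -1.0]]
```

>>> step_arm([
  [[-8,0,0,0,0,0,-1],[-4,0,-20,0,0,0,-1],[0,0,-30,0,0,0,-1],[20,0,0,0,0,0,-1],[14,0,0,0,0,0,-1],[0,0,0,0,0,0,-1],[0,0,10,0,0,0,-1],[0,0,10,0,0,0,-1],[3,0,4,0,0,0,-1],[0,0,0,0,0,0,-1]],
])

```text
time_s: 23.4
tool_pos: [0.5242, -0.0593, 0.1676]
eef_rot: [[-0.991, -0.134, -0.003], [-0.134, 0.991, 0.0], [0.003, 0.001, -1.0]]
wrist_force: [-0.1, 0.7, 0.2]
finger_gap: -0.0004
grasp_force: 0.0
```

Run:
```python
from col import *
where()
p=read_camera("scene")
cv2.imwrite("pics/s6.png",cv2.resize(p["image"][90:240,190:340],None,fx=4,fy=4,interpolation=cv2.INTER_CUBIC))
```

```text
t 23.4 tcp fix [-24.9 -33. ] 167.6 F fix [-0.04  0.72  0.22] gap -0.0003851690502594592
R fix [[-1.0, 0.003, -0.003], [0.003, 1.0, 0.001], [0.003, 0.001, -1.0]]
```

View pics/s6.png

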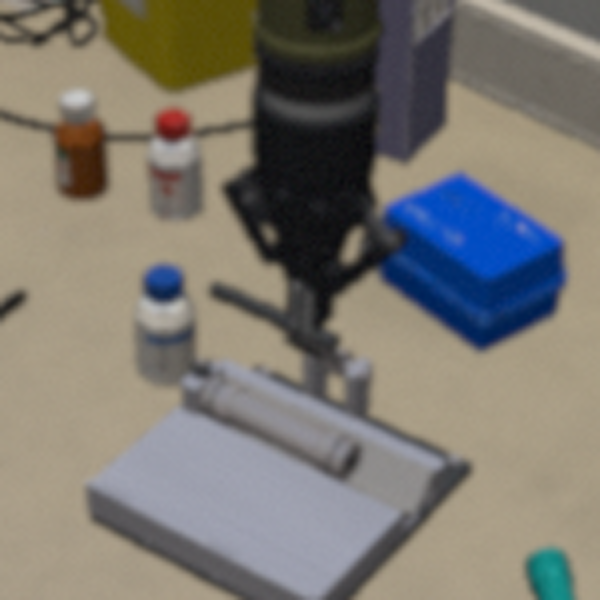

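>>> step_arm([
  [[0,0,6,0,0,0,-1],[3,0,6,0,0,0,-1],[4,0,6,0,0,0,-1],[5,0,6,0,0,0,-1],[4,0,6,0,0,0,-1],[4,0,6,0,0,0,-1],[3,0,6,0,0,0,-1],[3,0,6,0,0,0,-1],[3,0,6,0,0,0,-1],[2,0,5,0,0,0,-1]],
])

```text
time_s: 24.45
tool_pos: [0.4948, -0.0636, 0.1098]
eef_rot: [[-0.991, -0.134, 0.001], [-0.134, 0.991, 0.0], [-0.001, 0.0, -1.0]]
wrist_force: [0.2, 0.1, 0.3]
finger_gap: -0.0002
grasp_force: 0.3
```

Run:
```python
from col import *
where()
```

```text
t 24.45 tcp fix [-54.6 -33.3] 109.8 F fix [0.17 0.04 0.35] gap -0.00018351138509699392
R fix [[-1.0, 0.003, 0.001], [0.003, 1.0, 0.0], [-0.001, 0.0, -1.0]]
```

Run:
```python
from col import *
for n in("scene","top"):
    p=read_camera(n)
    for o in models.masks_of(p,"clamp_handle")[:2]:
        C=maskpts(p,o["pixels"]); g=fr(C,F)*1e3;k=(abs(g[:,1]-25)<22)
        print(n,o["p"],np.round(np.percentile(g[k],[2,50,98],axis=0)),np.percentile(C[k,2],[5,50,95]))
    if n=="scene":cv2.imwrite("pics/s7.png",cv2.resize(p["image"][110:260,190:340],None,fx=4,fy=4,interpolation=cv2.INTER_CUBIC))
where()
```

```text
scene 0.45 [[-62.   3.]
 [-57.  23.]
 [ -8.  46.]] [0.04796754 0.10670998 0.11111711]
t 24.65 tcp fix [-54.6 -33.2] 110.2 F fix [0.33 0.41 0.05] gap -0.00012002455986643197
R fix [[-1.0, 0.003, 0.0], [0.003, 1.0, 0.0], [-0.0, 0.0, -1.0]]
```

View pics/s7.png

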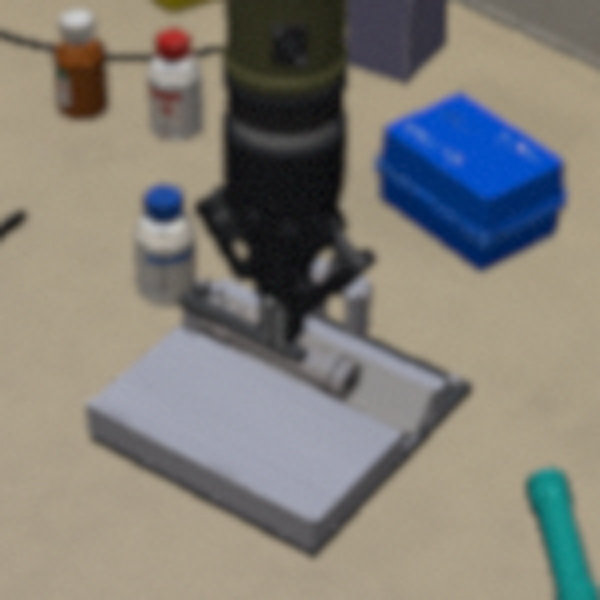

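>>> step_arm([
  [[1,0,4,0,0,0,-1],[1,0,4,0,0,0,-1],[1,0,4,0,0,0,-1],[1,0,4,0,0,0,-1],[1,0,4,0,0,0,-1],[0,0,4,0,0,0,-1],[0,0,2,0,0,0,-1],[0,0,2,0,0,0,-1],[0,0,1,0,0,0,-1],[0,0,0,0,0,0,-1]],
])

```text
time_s: 25.65
tool_pos: [0.4896, -0.0643, 0.0812]
eef_rot: [[-0.991, -0.134, -0.0], [-0.134, 0.991, 0.0], [0.0, 0.0, -1.0]]
wrist_force: [-0.4, -0.7, 0.3]
finger_gap: 0.0
grasp_force: 0.0
```

>>> step_arm([
  [[0,0,0.5,0,0,0,-1],[0,0,0.5,0,0,0,-1],[0,0,0.5,0,0,0,-1],[0,0,0.5,0,0,0,-1],[0,0,0.5,0,0,0,-1],[0,0,0.5,0,0,0,-1],[0,0,0.5,0,0,0,-1],[0,0,0.5,0,0,0,-1],[0,0,0,0,0,0,-1],[0,0,0,0,0,0,-1]],
])

```text
time_s: 26.65
tool_pos: [0.4896, -0.0643, 0.0773]
eef_rot: [[-0.991, -0.134, 0.0], [-0.134, 0.991, 0.0], [-0.0, 0.0, -1.0]]
wrist_force: [0.2, 0.2, 0.1]
finger_gap: -0.0001
grasp_force: 0.0
```

>>> step_arm([
  [[0,0,0.3,0,0,0,-1],[0,0,0.3,0,0,0,-1],[0,0,0.3,0,0,0,-1],[0,0,0.3,0,0,0,-1],[0,0,0.3,0,0,0,-1],[0,0,0.3,0,0,0,-1],[0,0,0.3,0,0,0,-1],[0,0,0.3,0,0,0,-1],[0,0,0.3,0,0,0,-1],[0,0,0.3,0,0,0,-1]],
])

```text
time_s: 27.65
tool_pos: [0.4895, -0.0643, 0.0742]
eef_rot: [[-0.991, -0.134, -0.0], [-0.134, 0.991, -0.0], [0.0, 0.0, -1.0]]
wrist_force: [-0.2, -0.8, 0.4]
finger_gap: -0.0001
grasp_force: 0.3
```

>>> step_arm([
  [[0,0,0.2,0,0,0,-1],[0,0,0.2,0,0,0,-1],[0,0,0.2,0,0,0,-1],[0,0,0.2,0,0,0,-1],[0,0,0.2,0,0,0,-1],[0,0,0.2,0,0,0,-1],[0,0,0.2,0,0,0,-1],[0,0,0.2,0,0,0,-1],[0,0,0.2,0,0,0,-1],[0,0,0.2,0,0,0,-1]],
])

```text
time_s: 28.65
tool_pos: [0.4896, -0.0643, 0.0726]
eef_rot: [[-0.991, -0.134, 0.0], [-0.134, 0.991, -0.0], [-0.0, -0.0, -1.0]]
wrist_force: [-1.1, 0.5, 5.9]
finger_gap: -0.0001
grasp_force: 2.8
```

>>> step_arm([
  [[0,0,0.2,0,0,0,-1],[0,0,0.1,0,0,0,-1],[0,0,0,0,0,0,-1],[0,0,0,0,0,0,-1],[0,0,0,0,0,0,-1],[0,0,0,0,0,0,-1],[0,0,0,0,0,0,-1],[0,0,0,0,0,0,-1],[0,0,0,0,0,0,-1],[0,0,0,0,0,0,-1]],
])

```text
time_s: 29.65
tool_pos: [0.4897, -0.0643, 0.0725]
eef_rot: [[-0.991, -0.134, 0.0], [-0.134, 0.991, -0.0], [-0.0, -0.0, -1.0]]
wrist_force: [-1.8, 0.4, 6.7]
finger_gap: -0.0001
grasp_force: 3.2
```

Run:
```python
from col import *
a=[]
for i in range(6): read_camera("top");a.append(r.state()["wrist_force"][2])
print(np.round(a,1),np.mean(a))
```

```text
[7.1 6.5 6.6 5.4 7.  6.2] 6.460785977956193
```

>>> step_arm([
  [[0,0,0.2,0,0,0,-1],[0,0,0.2,0,0,0,-1],[0,0,0.2,0,0,0,-1],[0,0,0.1,0,0,0,-1],[0,0,0,0,0,0,-1],[0,0,0,0,0,0,-1],[0,0,0,0,0,0,-1],[0,0,0,0,0,0,-1],[0,0,0,0,0,0,-1],[0,0,0,0,0,0,-1]],
])

```text
time_s: 30.95
tool_pos: [0.4896, -0.0643, 0.0723]
eef_rot: [[-0.991, -0.134, 0.001], [-0.134, 0.991, -0.0], [-0.001, -0.0, -1.0]]
wrist_force: [-3.0, 1.5, 9.7]
finger_gap: 0.0002
grasp_force: 5.2
```

Run:
```python
from col import *
a=[]
for i in range(6): read_camera("top");a.append(r.state()["wrist_force"][2])
print(np.round(a,1),np.mean(a))
```

```text
[10.4  9.6 11.2  9.9  9.8 10.6] 10.275566458282263
```

>>> step_arm([
  [[0,0,-0.5,0,0,0,-1],[0,0,-1,0,0,0,-1],[0,0,-5,0,0,0,-1],[0,0,-20,0,0,0,-1],[0,0,-40,0,0,0,-1],[20,0,-40,0,0,0,-1],[40,0,-20,0,0,0,-1],[45,0,0,0,0,0,-1],[0,0,0,0,0,0,-1],[0,0,0,0,0,0,-1]],
])

```text
time_s: 32.25
tool_pos: [0.385, -0.0784, 0.1981]
eef_rot: [[-0.991, -0.133, 0.001], [-0.133, 0.991, -0.0], [-0.001, -0.0, -1.0]]
wrist_force: [-0.0, -0.1, -0.3]
finger_gap: 0.0002
grasp_force: 0.0
```

Run:
```python
from col import *
where();p=col("scene");q=col("top")
for n,P in(("s",p),("t",q)):
    for o in models.masks_of(P,"clamp_handle")[:1]+models.masks_of(P,"bottle_center")[:1]:
        C=maskpts(P,o["pixels"]);print(n,np.round(np.median(C,0),3),np.round(np.median(fr(C,F)*1e3,0)),np.percentile(C[:,2],[5,50,95]))
a=cv2.resize(p["image"][130:260,190:320],(520,520),interpolation=cv2.INTER_CUBIC)
b=cv2.resize(q["image"][100:240,200:270],(260,520),interpolation=cv2.INTER_CUBIC)
cv2.imwrite("pics/s8.png",np.hstack([a,b]))
```

```text
t 32.25 tcp fix [-165.4  -32.9] 198.1 F fix [-0.02 -0.05 -0.28] gap 0.00020904149748071738
R fix [[-1.0, 0.004, 0.001], [0.004, 1.0, -0.0], [-0.001, -0.0, -1.0]]
scene 0.55 [237. 185.  42.  22.] [-7.  1.] [ 0.023 -1.   ] [-65.  54.] [0.0527 0.0587 0.0603]
top 0.67 [234. 170.  54.  15.] [-0.  8.] [-0.002  1.   ] [-60.  57.] [0.0554 0.0596 0.061 ]
s [ 0.511 -0.025  0.071] [-34.  -2.] [0.06159169 0.07081719 0.07557352]
t [ 0.521 -0.023  0.072] [-23.   0.] [0.04959827 0.07236689 0.07660491]
t [0.565 0.118 0.068] [ 39. 136.] [0.02169731 0.06824258 0.09314536]
```

View pics/s8.png

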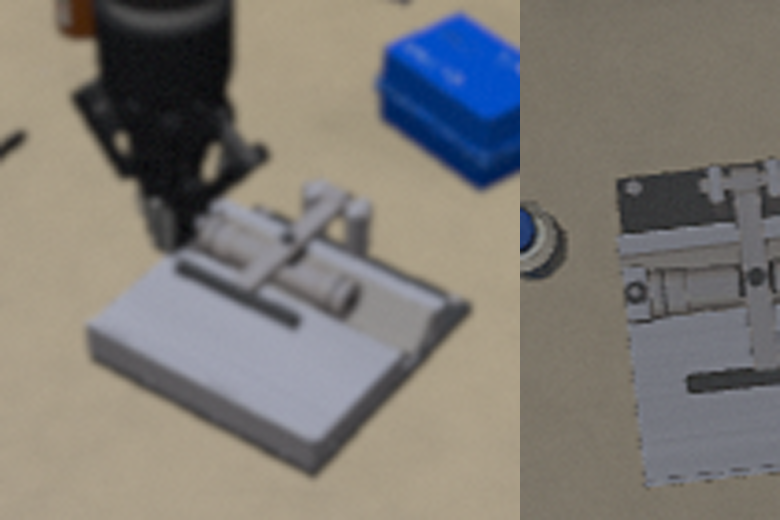

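The clamp is level on the seated column, the column's end meets the stop, the bottle has not moved and the robot is clear.

```bash
python3 -c "
from station import hand_in;print(hand_in())"
```

```text
the job is handed in; nothing more can be done
None
```

The job is handed in after about 32 s: the column is seated in the vee, was pushed against the stop at roughly 6 N (estimated from a 10 N wrist reading less friction), and is clamped with the robot clear and the bottle unmoved; the pad press was an estimated 18 N, a little above the 15 N asked but under the 25 N limit.

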